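# Press the test-socket plunger home, then cover it with its dust cap

## Task

With the closed fingers, reach in under the ring lamp and press the round plunger head of the test socket down to its stop, gently, hold it fully down for about a second, and let it rise again. Then take the dust cap from its rest, turn it mouth down and set it (do not drop it) over the plunger so that it stands upright with its rim on the socket, and let go. Do not push the lamp and do not disturb the multimeter, the fan or the jar.

Things in the scene. Friction and masses are not known exactly. Their poses are not given: they have to be found in the camera images.
- board: Green circuit board 200 (x) by 240 (y) mm on standoffs, fixed; upper face 24 mm above the bench, low black parts (to 12 mm) on it. Origin: bench level under its centre. On its centre the test socket: grey block 90 by 90 mm, its flat top 12 to 20 mm above the board (varies with the chip inside, not measured), with a black collar 44 mm across and 15 mm high around the plunger.
- seat (a point): Point on the board's upper face at the centre of the socket, on the plunger's axis (24 mm above the bench); axes as the board, z up.
- plunger (a joint): Spring plunger on the socket's axis: aluminium disc head 40 mm in diameter, 9 mm thick, on a 20 mm stem; at rest its flat top is 42 mm above the socket block's top (54 to 62 mm above point seat). Value: m pressed down, 0 at rest, 0.014 at the stop. The spring takes 5 N to start, 12 N at the stop; over 45 N harms the chip.
- lamp: Ring lamp fixed to the board, centred on the plunger's axis: outer diameter 96 mm, hole 42 mm, underside 255 mm and top 273 mm above the bench; a horizontal arm (along the board's +x) joins it to a 16 mm upright post 135 mm from the axis on the board's +x side, with a round foot 90 mm across. Origin and axes as the board.
- rest: Fixed black block 110 (x) by 80 (y) mm, 30 mm high, with two bars along x on which the dust cap lies, and a stop 50 mm high at each end. Origin: underside centre.
- cap: Dust cap: grey plastic cup 75 mm high, outer diameter 60 mm, wall 3 mm, one end closed (4 mm), the other open (inner diameter 54, depth 71 mm), 80 g. Origin: centre of the closed end's outer face; z points from closed end to mouth. It starts lying on the rest, axis level, 66.6 mm above the bench, mouth towards the rest's -x (the robot's side).
- cap_mid (a point): Middle of the cap, on its axis, 37.5 mm from each end; axes as the cap.
- cap_rim (a point): Centre of the cap's mouth, in the plane of the rim; axes as the cap.
- meter: Bystander: loose black multimeter, 80 by 130 by 34 mm (dial to 40 mm). Origin: underside centre.
- fan: Bystander: loose black cooling fan, 80 by 80 by 30 mm. Origin: underside centre.
- jar: Bystander: loose white jar with black lid, 64 mm in diameter, 75 mm high. Origin: underside centre.
Things that resemble listed ones, but are neither listed nor needed, are in the scene too. Leave any red look-alike of the cap alone.

How it is judged (in metres and radians):
On the way, in this order (a step that is already met when the one before it is completed fails the run):
1. the fingers hold the plunger fully down (within 1.2 mm of its stop) for 0.6 s (value of joint plunger above 0.0128 m and contact force between the fingers and plunger above 3 N), for 0.6 s.
2. the plunger has been let rise again (value of joint plunger below 0.002 m), for 0.1 s.
At the end, for the whole second after the job is handed in: The cap stands mouth down over the plunger, upright within 4 degrees, its rim on the socket's flat top (9 to 23 mm above the board) and its axis within 8 mm of the plunger's, released and still; the plunger is up (within 2 mm) (horizontal distance between cap_rim and seat below 0.008 m and angle between cap_mid's own z axis and vertical above 3.07 rad and z of cap_rim in the frame of seat between 0.009 and 0.023 m and linear speed of cap below 0.02 m/s and value of joint plunger below 0.002 m); the robot touches nothing.
It fails at once if the plunger is forced with more than 45 N (contact force between plunger and anything else above 45 N).
It fails at once if the lamp is pushed with more than 8 N (contact force between lamp and anything else above 8 N).
It fails at once if the cap is dropped (falls freely faster than 0.5 m/s) (linear speed of cap above 0.5 m/s and contact force between the fingers and cap below 0.1 N).
It fails at once if the multimeter, the fan or the jar is moved more than 20 mm (distance of any of meter, fan, jar from where it was at the start of the episode above 0.02 m).
It also fails if it takes over 69 s, if anything falls off the work surface, if the arm or the gripper's body presses on something with over 40 N, if the wrist force passes 120 N, or if a joint passes its speed limit or range.

## Robot

A 6-joint arm with a two-finger parallel gripper is mounted at the origin on the work surface. World frame = base frame: x ahead of the robot, y to its left, z up, the work surface at z = 0. Lengths are in m, angles in degrees, forces in N, time in s.
With the tool pointing down it reaches from about 0.4 to 0.825 m from the base axis. Payload 7 kg.
Tool frame: the origin (TCP) lies on the centre line of the jaws, within the pads' length; the fingertips stand 19 mm ahead of it and the grasp point (between the pads) is the TCP (r.tips_ahead is the distance from the TCP to the fingertips, in m); z points along the fingers, y is the line along which they close (so a half turn about z gives the same grasp; the last joint's range is limited). The gripper opens to 88 mm and grips with 3 to 60 N. Pads are 19 mm wide; open, the fingers measure 130 mm over their backs; the gripper's body (78 mm by 193 mm) begins 47 mm behind the grasp point.
Start: joints at [-57.118, 20.546, 0.682, 0, -70.136, -16.507], TCP at [0.19, -0.648, 0.246] pointing down, gripper open.
Joint ranges: [-176.03, 176.03], [-82.01, 121.73], [-58.28, 71.71], [-173.87, 95.51], [-174.79, -0.11], [-173.66, 173.66]. Speed limits (degrees/s): [136.94, 136.94, 172.46, 180, 180, 180].

## Interface

Orientations are given as [roll, pitch, yaw] about the fixed x, y, z axes, in that order (R = Rz(yaw) Ry(pitch) Rx(roll)).
In Python, from plant import r, viewer, close_job gives the robot as it stands. The module is installed in compiled form; this text tells all that it offers.
- The arm moves only by the tool arm_command, never from a script. Its arguments are lists of equal length, an entry for each row: "travel": the shift along the world's x, y, z scaled (see below), a list of three; "delta_rot": the turn, a rotation vector about the world's x, y, z scaled (see below), a list of three. In form: {"travel": [[dx, dy, dz], ...], "delta_rot": [[rx, ry, rz], ...]}. A call has 1 to 20 rows; each row is the pose to reach, as a shift and turn from the pose commanded when the call began; what a row does not reach only later rows make up. The controller multiplies each number of a shift by 0.5 m and each number of a turn by 90 degrees. A row lasts 1/8 s, in which the tool goes at most 62.5 mm and 10.7 degrees, less where a joint would pass 70% of its speed; a pose out of reach is approached as far as the arm can. A call with a number of a shift or a turn outside -1 to 1 is refused whole. A call with a gripper value outside its range is refused whole. "grip" is the opening, from 0 (shut) to 1 (fully open), set as the call begins (left out, the last holds). The fingers move at their own pace and stop on an object; "newtons" is the grip in N (left out, the last holds). Time passes only in rows, so rows that repeat a pose let the fingers close. It gives the time, the measured TCP pose, the force, the opening and the grip force at its end, in the units of the state.
- r.get_state(): the state, without advancing time (a new reading comes with each control period).
- viewer.capture(name): name is "side" or "top" or "wrist"; returns a dict with "img" (420x560x3 uint8, red, green, blue), "camera_matrix" (3x3 intrinsics, pixels), "R" (3x3) and "t" (3): a world point X has camera coordinates R X + t; the wrist camera has in their place "mount" (4x4, takes a point from camera to tool coordinates, whose origin is the TCP and whose axes are the flange's). Camera axes: x right, y down, z forward; pixel columns grow to the right and rows downward; lengths in m; the calibration is good to about 2 mm. A picture is of the moment at which its call begins: read the wrist's pose just before it. There is no depth.
- close_job(): hands the job in; it is judged then, once.
The state is a dict: "time_s": time; "joints": joint angles; "qd": joint speeds; "joint_torque": joint torques, N m; "tcp_pos": TCP position; "eef_rot": TCP orientation; "contact_force": force on the tool from outside, world axes, zero at the start; "moment": the same for the moment, N m; "gripper_width": finger opening in m; "gripper_force": force on a finger pad.
Only numpy, scipy, OpenCV 4.12 (cv2) and the standard library are available. Lean on these libraries where they do the work, as an engineer would, in place of code of your own. Each camera call takes 0.05 s, during which the arm holds its last target. There are 200 camera calls.

## Working session

There is one attempt and no reset: what is moved stays moved. The work goes in short steps, Python scripts to look and compute and a tool call to move; the robot and the scene stay as the last step left them, time stands still between calls to the robot, and variables do not carry over. Pictures are saved under pics/ and viewed, at most 10 in all, crops included, and the job is handed in when it is done.

Besides the shell and the picture viewer there is one more tool, called after "Request:" as name(argument=value, ...), one argument or row to a line, values as JSON. arm_command: Moves the arm, as the interface text tells. Shifts and turns lie within -1 to 1; 1 stands for 0.5 m of shift or 90 degrees of turn. Its arguments: {"type":"object","properties":{"travel":{"type":"array"},"delta_rot":{"type":"array"},"grip":{"type":"number"},"newtons":{"type":"number"}},"required":["travel","delta_rot"]}

```bash
mkdir -p pics; cat > h.py <<'E'
import numpy as np, cv2, json
from plant import r, viewer
def snap(n,f):
    c=viewer.capture(n); cv2.imwrite(f'pics/{f}.png',c['img'][:,:,::-1])
    np.savez(f'pics/{f}.npz',**{k:np.array(v) for k,v in c.items()}); return c
def atz(f,u,v,z):
    c=np.load(f'pics/{f}.npz'); d=np.linalg.inv(c['camera_matrix'])@[u,v,1]
    R,t=c['R'],c['t']; o=-R.T@t; d=R.T@d; return o+d*(z-o[2])/d[2]
def proj(f,X):
    c=np.load(f'pics/{f}.npz'); p=c['camera_matrix']@(c['R']@np.array(X)+c['t']); return p[:2]/p[2]
E
python3 - <<'E'
from h import *
for n in('top','side'):
    c=snap(n,n+'0'); print(n,-c['R'].T@c['t'],c['R'],c['camera_matrix'][0,0])
print(r.get_state())
E
```

```text
top [ 0.39183792 -0.02437909  0.84191355] [[-0.00588619 -0.99971757 -0.0230245 ]
 [-0.98170263  0.01015945 -0.19014925]
 [ 0.19032946  0.02148396 -0.98148517]] 400.52367717042057
side [0.06109144 0.75521135 1.04829877] [[-0.84992099 -0.52688521 -0.00512813]
 [-0.38296937  0.62439568 -0.68078227]
 [ 0.36189609 -0.57664722 -0.73246789]] 535.5608518499239
{'time_s': 0.1, 'joints': array([-5.71188208e+01,  2.05863695e+01,  6.38214411e-01, -1.75785225e-02,
       -7.01340549e+01, -1.65065142e+01]), 'qd': array([-0.0355635 , -0.1693563 ,  0.05539225,  0.04902896,  0.07236213,
       -0.00768232]), 'joint_torque': array([-1.07652035e-03, -5.84163308e+01,  2.93749684e+01,  7.01543346e+00,
        1.01821718e-02, -6.62909974e-05]), 'tcp_pos': array([ 0.19015159, -0.64723937,  0.24472155]), 'eef_rot': array([ 1.79916483e+02, -7.51522246e-03, -1.63631315e+02]), 'contact_force': array([0.6629506 , 1.03437153, 0.64062768]), 'moment': array([ 0.04496553,  0.02071252, -0.03611838]), 'gripper_force': 0.0, 'gripper_width': 0.08737791149180052}
```

View pics/top0.png

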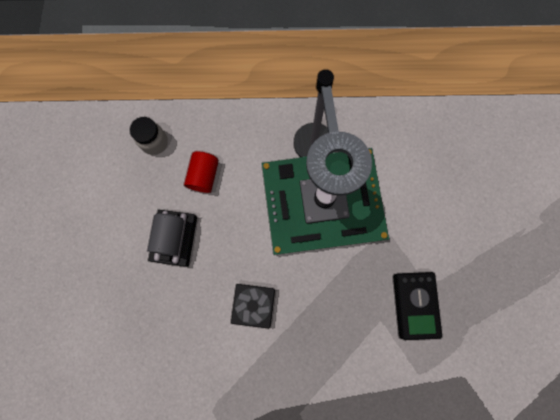

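View pics/side0.png

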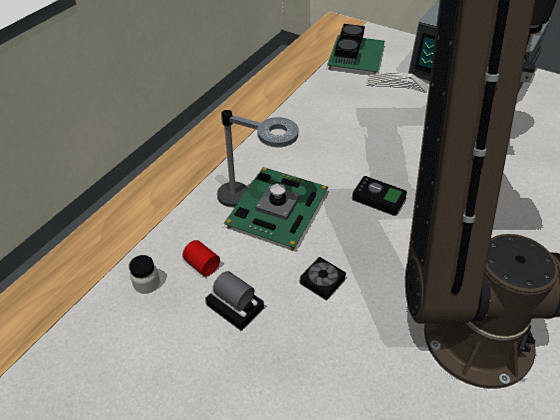

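Candidates for the cap are the grey cup on the black rest (top 172,237; side 233,290), the red cup lying on the bench (top 202,172), and the jar (top 148,133). I choose the grey one on the rest. The plunger is at top (325,197), partly under the ring. Next I check both in close crops.

```bash
python3 - <<'E'
from h import *
a=cv2.imread('pics/top0.png'); b=cv2.imread('pics/side0.png')
def cr(i,x,y,w,h): return cv2.resize(i[y:y+h,x:x+w],(400,300),interpolation=cv2.INTER_CUBIC)
m=np.vstack([np.hstack([cr(a,255,140,140,120) if 0 else cr(a,255,145,160,120),cr(a,130,192,80,60+20-20)]) ,np.hstack([cr(b,217,160,120,90),cr(b,195,258,80,60+15-15)])])
# scales: TL 2.5 ; TR 5; BL 3.333; BR 5
cv2.imwrite('pics/m0.png',m)
E
```

```text
(no output)
```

View pics/m0.png

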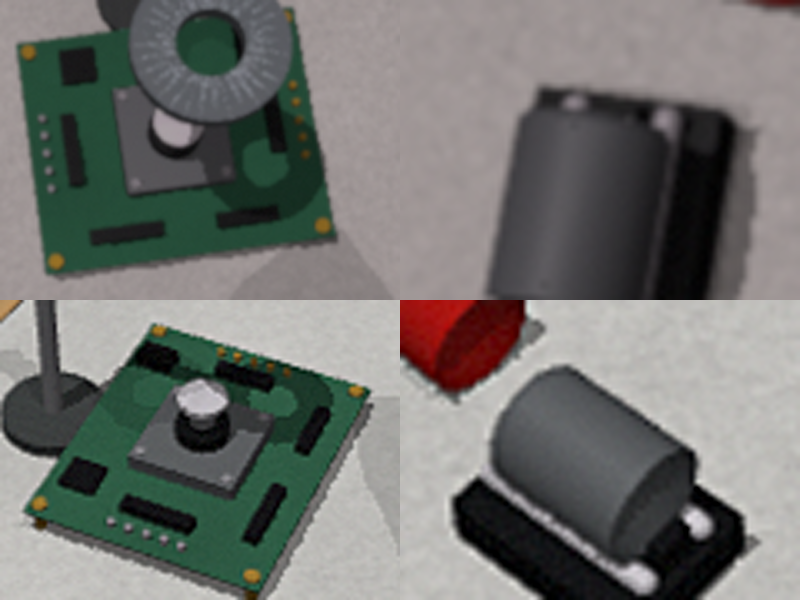

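```bash
cat >> h.py <<'E'
def cyl(x,y,yaw,z=.0666,L=.075,R=.03):
    a=np.linspace(0,2*np.pi,60); ax=np.array([np.cos(yaw),np.sin(yaw),0]); s=np.array([-np.sin(yaw),np.cos(yaw),0])
    P=[np.array([x,y,z])+e*L/2*ax+R*(np.cos(t)*s+np.sin(t)*np.array([0,0,1])) for e in(-1,1) for t in a]
    return np.array(P)
E
python3 - <<'E'
from h import *
from scipy.optimize import least_squares
T=[(262.2,161.8),(274.2,255),(389.8,241),(372.2,148.6)]
S=[(224.5,223.6),(293.5,250),(328.3,187),(263.5,166.9)]
bx=np.array([[.1,.12],[-.1,.12],[-.1,-.12],[.1,-.12]])
pt=np.array([atz('top0',*p,.024) for p in T]); ps=np.array([atz('side0',*p,.024) for p in S])
print(pt.round(4),'\n',ps.round(4),pt.mean(0),ps.mean(0))
def brd(p):
    c,s=np.cos(p[2]),np.sin(p[2]); return [(c*a-s*b+p[0],s*a+c*b+p[1],.024) for a,b in bx]
def fb(p): return np.concatenate([np.r_[proj('top0',X)-T[i],proj('side0',X)-S[i]] for i,X in enumerate(brd(p))])
q=least_squares(fb,[.5,-.1,0.1]); B=q.x; print('board',B,np.degrees(B[2]),q.fun.round(1))
def ext(f,p):
    u=np.array([proj(f,X) for X in cyl(*p)]); return np.r_[u.min(0),u.max(0)]
def fc(p): return np.r_[ext('side0',p)-[213,271.2,254.2,310],.5*(ext('top0',p)-[149,213,185,261])]
q=least_squares(fc,[.33,.2,0.1]); C=q.x; print('cap',C,np.degrees(C[2]),q.fun.round(1))
a=cv2.imread('pics/top0.png'); b=cv2.imread('pics/side0.png')
def cr(i,f,x,y,w,h,k):
    o=cv2.resize(i[y:y+h,x:x+w],(w*k,h*k),interpolation=cv2.INTER_CUBIC)
    def d(P,col):
        for X in P:
            u=(proj(f,X)-[x,y]+.5)*k; cv2.circle(o,tuple(int(v) for v in u),1,col,-1)
    d(cyl(*C),(0,255,0)); d(brd(B),(0,0,255)); 
    for z,rr,col in((.255,.048,(255,255,0)),(.255,.021,(255,255,0)),(.082,.02,(0,0,255)),(.082,.020,(0,0,255))):
        d([(B[0]+rr*np.cos(t),B[1]+rr*np.sin(t),z) for t in np.linspace(0,6.28,40)],col)
    return o
m=np.vstack([np.hstack([cr(a,'top0',290,130,100,100,3),cr(a,'top0',135,195,75,75,4)]),np.hstack([cr(b,'side0',240,110,100,100,3),cr(b,'side0',200,258,75,75,4)])])
cv2.imwrite('pics/m1.png',m)
E
```

```text
[[ 6.644e-01  2.430e-02  2.400e-02]
 [ 4.653e-01 -5.000e-04  2.400e-02]
 [ 4.920e-01 -2.366e-01  2.400e-02]
 [ 6.907e-01 -2.110e-01  2.400e-02]] 
 [[ 0.6616  0.0286  0.024 ]
 [ 0.4649  0.0116  0.024 ]
 [ 0.4963 -0.2331  0.024 ]
 [ 0.6934 -0.2099  0.024 ]] [ 0.57807094 -0.10593415  0.024     ] [ 0.57906914 -0.10068459  0.024     ]
board [ 0.57870543 -0.10436972  0.11756392] 6.7359162675259965 [-1.1  0.2 -0.3 -0.9 -1.7  0.   1.6 -2.3 -0.7 -0.7  1.3 -0.1  0.4 -0.6
  0.7 -0.2]
cap [0.50154455 0.2117647  0.14473753] 8.292849859260096 [ 0.1  1.   1.2 -1.1 -0.6  0.1 -0.9 -2. ]
```

View pics/m1.png

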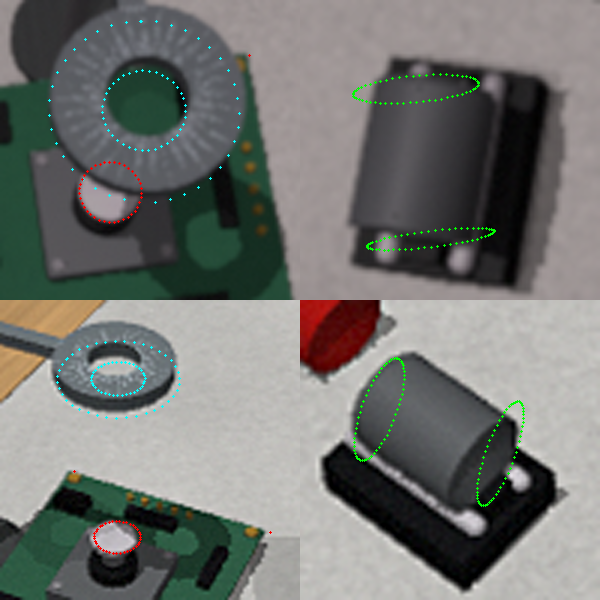

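```bash
python3 - <<'E'
from h import *
from scipy.optimize import least_squares
PT=np.array([(383,75),(400,70),(470,78),(490,92),(494,110),(480,238),(420,230),(350,222)])
PS=np.array([(353,415),(362,380),(383,360),(410,351),(512,420),(519,440),(512,470),(490,500),(465,511),(450,503),(357,445)])
PT=(PT-[300,0])/4+[134.5,194.5]; PS=(PS-[300,300])/4+[199.5,257.5]
A=np.linspace(0,2*np.pi,24,endpoint=False); D=np.c_[np.cos(A),np.sin(A)].T
sup=lambda u:(u@D).max(0)
def f(p): return np.r_[*[sup(np.array([proj(n,X) for X in cyl(*p)]))-sup(P) for n,P in(('top0',PT),('side0',PS))]]
for y0 in(-.2,.1):
    q=least_squares(f,[.5,.21,y0],loss='soft_l1'); C=q.x; print(C,np.degrees(C[2]),q.cost,q.fun.round(1))
E
```

```text
[ 0.50414088  0.21153198 -0.0919344 ] -5.2674532717880975 18.096941266024057 [ 0.7 -0.5 -0.3  0.   0.3  0.6  1.   1.6  1.3  1.   0.7  0.4  0.   2.5
  2.3  1.9  1.4  0.9 -0.3 -0.5  0.8  1.5  1.6  1.7  0.9  0.2 -0.8 -1.
 -0.4 -0.  -0.1  0.1  0.3 -0.3  0.2  0.9  0.9  0.3 -1.1 -0.6 -0.1  0.7
  0.4  0.3  0.5  1.7  1.9  1.8]
[ 0.50414088  0.21153198 -0.09193432] -5.267448720761272 18.096941266184597 [ 0.7 -0.5 -0.3  0.   0.3  0.6  1.   1.6  1.3  1.   0.7  0.4  0.   2.5
  2.3  1.9  1.4  0.9 -0.3 -0.5  0.8  1.5  1.6  1.7  0.9  0.2 -0.8 -1.
 -0.4 -0.  -0.1  0.1  0.3 -0.3  0.2  0.9  0.9  0.3 -1.1 -0.6 -0.1  0.7
  0.4  0.3  0.5  1.7  1.9  1.8]
```

The grey cap is on the rest with its mouth toward the robot, and the board sits at about (0.579, -0.104). The lamp blocks a vertical approach, so the tool has to tilt. I start with a safe move that also lets me identify the arm's geometry.

Request:
arm_command(
  travel=[
    [0.1,0.1,0.1],
    [0.2,0.2,0.2],
    [0.3,0.3,0.2],
    [0.4,0.36,0.2],
    [0.46,0.4,0.2],
    [0.5,0.4,0.2],
    [0.5,0.4,0.2],
  ],
  delta_rot=[
    [0,0,0],
    [0,0,0],
    [0,0,0],
    [0,0,0],
    [0,0,0],
    [0,0,0],
    [0,0,0],
  ],
  grip=0,
  newtons=20,
)

```text
time_s: 0.98
tcp_pos: [0.4425, -0.4461, 0.3446]
eef_rot: [179.9, -0.0, -163.4]
contact_force: [-0.1, -0.3, -1.1]
gripper_width: 0.0234
gripper_force: 0.0
```

```bash
cat > log.py <<'E'
from h import *; import pickle,os
s=r.get_state(); L=pickle.load(open('log.pkl','rb')) if os.path.exists('log.pkl') else [dict(joints=np.array([-57.118,20.546,.682,0,-70.136,-16.507]),tcp_pos=np.array([.19,-.648,.246]),eef_rot=np.array([180,0,-163.63]))]
L.append(s); pickle.dump(L,open('log.pkl','wb')); print({k:np.round(s[k],3) for k in('time_s','joints','tcp_pos','eef_rot')})
E
python3 log.py
```

```text
{'time_s': np.float64(0.975), 'joints': array([-2.7471e+01,  1.3666e+01,  3.7770e+00, -2.4000e-02, -8.0176e+01,
       -4.5968e+01]), 'tcp_pos': array([ 0.443, -0.446,  0.345]), 'eef_rot': array([ 1.79938e+02, -3.00000e-02, -1.63443e+02])}
```

Request:
arm_command(
  travel=[
    [0,0,0],
    [0,0,0],
    [0,0,0],
    [0,0,0],
  ],
  delta_rot=[
    [0.1,0,0],
    [0.2,0,0],
    [0.3,0,0],
    [0.3,0,0],
  ],
)

```text
time_s: 1.48
tcp_pos: [0.4391, -0.4498, 0.3417]
eef_rot: [153.6, 7.2, -165.6]
contact_force: [0.2, -0.5, -0.5]
gripper_width: 0.0006
gripper_force: 0.0
```

```bash
python3 log.py; python3 -c "
from h import *;c=snap('wrist','w0');print(c['mount'].round(3),c['camera_matrix'])"
```

```text
{'time_s': np.float64(1.475), 'joints': array([ -40.737,   26.832,   26.163,  -21.246, -106.882,  -36.239]), 'tcp_pos': array([ 0.439, -0.45 ,  0.342]), 'eef_rot': array([ 153.574,    7.219, -165.607])}
[[-0.    -0.964 -0.265  0.071]
 [ 1.    -0.001 -0.    -0.   ]
 [-0.    -0.265  0.964 -0.14 ]
 [ 0.     0.     0.     1.   ]] [[307.8677568    0.         277.27121108]
 [  0.         307.8677568  211.5163258 ]
 [  0.           0.           1.        ]]
```

```bash
cat > fk.py <<'E'
import numpy as np, pickle
from scipy.spatial.transform import Rotation as Ro
from scipy.optimize import least_squares
S=[-1,-1]  # signs j4,j6
def wr(q,S=S):
    q=np.radians(q); F=Ro.from_euler('ZY',[q[0],q[1]-q[2]]); W=F*Ro.from_euler('XYX',[S[0]*q[3],-q[4],S[1]*q[5]])
    return F,W
lo=np.array([-176.03,-82.01,-58.28,-173.87,-174.79,-173.66]); hi=np.array([176.03,121.73,71.71,95.51,-.11,173.66])
def basis(q,S):
    F,W=wr(q,S); Z=Ro.from_euler('z',np.radians(q[0])); a=np.radians(q[1])
    x=Z.apply([1,0,0]); return np.c_[x,[0,0,1],Z.apply([np.sin(a),0,np.cos(a)]),F.apply([0,0,1]),F.apply([1,0,0]),W.apply([1,0,0])]
E
python3 - <<'E'
from fk import *
L=pickle.load(open('log.pkl','rb'))
for S in[(a,b) for a in(-1,1) for b in(-1,1)]:
    M=[wr(s['joints'],S)[1].inv()*Ro.from_euler('xyz',s['eef_rot'],degrees=True) for s in L]
    print(S,[round(np.degrees((M[0].inv()*m).magnitude()),2) for m in M])
    A=np.vstack([basis(s['joints'],S) for s in L]); b=np.hstack([s['tcp_pos'] for s in L])
    x,_,rk,sv=np.linalg.lstsq(A,b,rcond=None); print(x.round(4),sv.round(3),(A@x-b).round(4))
    print(M[0].as_matrix().round(3).tolist())
E
```

```text
(-1, -1) [np.float64(0.0), np.float64(0.0), np.float64(0.01)]
[ 0.1869 -0.26    0.1693  0.3223  0.314  -0.1591] [3.419 2.462 0.429 0.179 0.161 0.08 ] [ 0.1636  0.1011  0.0081  0.0825  0.173  -0.0174  0.0014 -0.0025  0.0093]
[[0.0, -0.0, 1.0], [-1.0, 0.0, 0.0], [-0.0, -1.0, -0.0]]
(-1, 1) [np.float64(0.0), np.float64(58.92), np.float64(39.46)]
[ 0.1869 -0.26    0.1693  0.3223  0.314  -0.1591] [3.419 2.462 0.429 0.179 0.161 0.08 ] [ 0.1636  0.1011  0.0081  0.0825  0.173  -0.0174  0.0014 -0.0025  0.0093]
[[-0.0, -0.0, 1.0], [-0.838, 0.545, 0.0], [-0.545, -0.838, -0.0]]
(1, -1) [np.float64(0.0), np.float64(0.05), np.float64(42.49)]
[ 0.1809 -0.0408  0.4643  0.1198  0.2841  0.1549] [3.419 2.462 0.429 0.179 0.161 0.08 ] [ 0.1639  0.1006  0.0092  0.0817  0.1735 -0.0199  0.0027 -0.0016  0.0107]
[[0.0, -0.0, 1.0], [-1.0, 0.0, 0.0], [-0.0, -1.0, -0.0]]
(1, 1) [np.float64(0.0), np.float64(58.92), np.float64(48.2)]
[ 0.1809 -0.0408  0.4643  0.1198  0.2841  0.1549] [3.419 2.462 0.429 0.179 0.161 0.08 ] [ 0.1639  0.1006  0.0092  0.0817  0.1735 -0.0199  0.0027 -0.0016  0.0107]
[[-0.0, -0.0, 1.0], [-0.838, 0.545, 0.0], [-0.545, -0.838, -0.0]]
```

```bash
sed -i 's/return np.c_\[x,/return np.c_[x,Z.apply([0,1,0]),/' fk.py; python3 - <<'E'
from fk import *
L=pickle.load(open('log.pkl','rb'))
A=np.vstack([basis(s['joints'],S) for s in L]); b=np.hstack([s['tcp_pos'] for s in L])
x,_,rk,sv=np.linalg.lstsq(A,b,rcond=None); print(x.round(4),sv.round(4),(A@x-b).round(4))
E
```

```text
[ 0.1764 -0.1916  0.1258  0.6886 -0.0341  0.2613  0.3936] [3.4193 2.4625 1.74   0.3992 0.1715 0.1468 0.0801] [ 0.0032 -0.0037  0.0101 -0.0072  0.004  -0.0218  0.002  -0.0029  0.0117]
```

Request:
arm_command(
  travel=[
    [0,0,0],
    [0,0,0],
    [0.06,0,0],
    [0.1,0,0],
    [0.1,0,0],
  ],
  delta_rot=[
    [0.1,0,0],
    [0.2,0,0],
    [0.24,0,0],
    [0.24,0,0],
    [0.24,0,0],
  ],
)

```text
time_s: 2.15
tcp_pos: [0.4914, -0.4467, 0.3455]
eef_rot: [132.7, 12.2, -168.9]
contact_force: [-0.3, 0.2, -0.0]
gripper_width: 0.0004
gripper_force: 0.0
```

```bash
python3 log.py; python3 - <<'E'
from fk import *
L=pickle.load(open('log.pkl','rb'))
A=np.vstack([basis(s['joints'],S) for s in L]); b=np.hstack([s['tcp_pos'] for s in L])
x,_,rk,sv=np.linalg.lstsq(A,b,rcond=None); print(x.round(4),sv.round(4),(A@x-b).round(4))
E
```

```text
{'time_s': np.float64(2.15), 'joints': array([ -45.854,   39.478,   44.986,  -40.61 , -126.805,  -43.505]), 'tcp_pos': array([ 0.491, -0.447,  0.346]), 'eef_rot': array([ 132.674,   12.191, -168.926])}
[ 0.2219 -0.1919  0.0597  0.7648 -0.0245  0.1876  0.4271] [3.9013 2.8328 2.035  0.6986 0.2496 0.2347 0.0916] [ 0.0064 -0.0092  0.0159 -0.0139  0.0072 -0.0253  0.0066  0.0081 -0.0058
 -0.0044 -0.011   0.0151]
```

```bash
sed -i 's/Z.apply(\[np.sin(a),0,np.cos(a)\]),/&Z.apply([np.cos(a),0,-np.sin(a)]),/' fk.py; python3 - <<'E'
from fk import *
L=pickle.load(open('log.pkl','rb'))
A=np.vstack([basis(s['joints'],S) for s in L]); b=np.hstack([s['tcp_pos'] for s in L])
for cols in (range(8),):
  for extra in (0,1):
    A2=A
    if extra: A2=np.c_[A,np.vstack([wr(s['joints'])[0].as_matrix()@Ro.from_euler('X',-np.radians(s['joints'][3])).as_matrix()[:,1:2] for s in L])]
    x,_,rk,sv=np.linalg.lstsq(A2,b,rcond=None); print(x.round(4),sv.round(4),(A2@x-b).round(4))
E
```

```text
[-0.0639 -0.1939  0.2113  0.7747  0.185  -0.0868  0.3152  0.4365] [3.911  3.4347 2.0355 0.7003 0.4413 0.2486 0.0917 0.0908] [-0.0009 -0.0017  0.0006 -0.0048  0.0002 -0.0004  0.0133  0.004  -0.0009
 -0.0085 -0.0026  0.0008]
[ 2.400e-03 -1.000e-03  1.984e-01  6.026e-01 -2.000e-04 -2.000e-04
  4.612e-01  3.598e-01 -1.910e-01] [3.9326 3.4402 2.7869 0.7089 0.5672 0.2982 0.0944 0.0913 0.0407] [ 0.0002  0.0001 -0.     -0.0001 -0.0002  0.     -0.      0.     -0.
  0.     -0.      0.    ]
```

```bash
cat >> fk.py <<'E'
P=dict(h=.1984,L1=.6026,L2=.4612,d=.3598,o=-.191)
M6=np.array([[0,0,1],[-1,0,0],[0,-1,0.]])
def pts(q):
    F,W=wr(q); a=np.radians(q[1]); Z=Ro.from_euler('z',np.radians(q[0]))
    e=np.array([0,0,P['h']])+Z.apply([np.sin(a)*P['L1'],0,np.cos(a)*P['L1']]); w=e+F.apply([P['L2'],0,0])
    v=w+(F*Ro.from_euler('X',-np.radians(q[3]))).apply([0,P['o'],0]); t=v+W.apply([P['d'],0,0]); return e,w,v,t,W.as_matrix()@M6
def ik(p,R,q0):
    def f(q):
        *_,t,T=pts(q); return np.r_[(t-p)*10,Ro.from_matrix(T@R.T).as_rotvec()*3]
    s=least_squares(f,np.clip(q0,lo+.5,hi-.5),bounds=(lo,hi),x_scale=30); return s.x,np.abs(s.fun).max()
def iks(p,R,seeds):
    out=[]
    for q0 in seeds:
        q,e=ik(p,R,q0)
        if e<1e-4 and not any(np.abs(q-o).max()<1 for o in out): out.append(q)
    return out
def Rpt(az,tau,up=1): # tool horizontal azimuth az, tau deg below horizontal, tool x up (up=1)
    a,t=np.radians([az,tau]); z=np.array([np.cos(a)*np.cos(t),np.sin(a)*np.cos(t),-np.sin(t)])
    y=np.array([-np.sin(a),np.cos(a),0])*(-up); return np.c_[np.cross(y,z),y,z]
def Rgr(psi,tau): # grasp on lying cap, camera towards closed end
    p,t=np.radians([psi,tau]); u=np.array([np.cos(p),np.sin(p),0]); z=-np.sin(t)*u-np.cos(t)*np.array([0,0,1]); y=-np.cross([0,0,1],u); return np.c_[np.cross(y,z),y,z]
rng=np.random.default_rng(0)
SEED=[rng.uniform(lo*.8,hi*.8)*[.6,.7,1,1,1,1] for _ in range(40)]
E
python3 - <<'E'
from fk import *
L=pickle.load(open('log.pkl','rb')); print([np.abs(pts(s['joints'])[3]-s['tcp_pos']).max().round(4) for s in L])
m=lambda q: np.minimum(q-lo,hi-q).min().round(0)
sh=lambda t,q: print(t,q.round(0),'marg',m(q),'e',pts(q)[0].round(2),'w',pts(q)[1].round(2),'v',pts(q)[2].round(2))
for tau in(15,25):
  for q in iks(np.array([.512,.2105,.0686]),Rgr(-7,tau),SEED): 
    if pts(q)[1][2]>.1: sh(f'grasp{tau}',q)
  for az in(-120,-90,-60,-30,0,30,60,90,120):
    for q in iks(np.array([.579,-.104,.11]),Rpt(az,tau),SEED):
      if m(q)>3 and pts(q)[1][2]>.08 and pts(q)[2][2]>.08 and pts(q)[0][2]>.4: sh(f'place{tau} {az}',q)
for az in(-90,-60,-30,0,30,60,90):
  for up in(1,-1):
    for q in iks(np.array([.579,-.104,.11]),Rpt(az,42,up),SEED):
      if m(q)>3 and pts(q)[1][2]>.15 and pts(q)[2][2]>.15 and pts(q)[0][2]>.4: sh(f'press {az} {up}',q)
E
```

```text
[np.float64(0.0024), np.float64(0.0017), np.float64(0.0022), np.float64(0.0023)]
grasp15 [ 35.  27. -12. -11. -63.  54.] marg 46.0 e [0.22 0.16 0.74] w [0.52 0.37 0.45] v [0.6  0.2  0.42]
place15 -120 [ 27.  51. -13.  32. -97. -76.] marg 45.0 e [0.42 0.21 0.58] w [0.6  0.3  0.16] v [0.75 0.2  0.2 ]
place15 -90 [ 33.  43. -41.  56. -79. -84.] marg 18.0 e [0.34 0.22 0.64] w [0.39 0.25 0.18] v [0.58 0.24 0.2 ]
place15 0 [ -52.   40.  -52. -128.  -76.  -89.] marg 7.0 e [ 0.24 -0.31  0.66] w [ 0.23 -0.29  0.2 ] v [ 0.23 -0.1   0.2 ]
place15 30 [ -47.   34.  -27.  -94.  -71. -120.] marg 31.0 e [ 0.23 -0.25  0.7 ] w [ 0.38 -0.41  0.3 ] v [ 0.28 -0.28  0.2 ]
place15 60 [ -39.   40.   -7.  -73.  -85. -133.] marg 41.0 e [ 0.3  -0.24  0.66] w [ 0.54 -0.45  0.33] v [ 0.41 -0.4   0.2 ]
place15 90 [ -30.   48.   12.  -59. -104. -137.] marg 37.0 e [ 0.38 -0.23  0.6 ] w [ 0.71 -0.42  0.34] v [ 0.58 -0.45  0.2 ]
place15 120 [ -20.   56.   29.  -48. -123. -133.] marg 40.0 e [ 0.47 -0.17  0.54] w [ 0.86 -0.31  0.33] v [ 0.75 -0.4   0.2 ]
grasp25 [ 32.  32.  -4. -16. -75.  58.] marg 55.0 e [0.27 0.17 0.
[... 1264 characters left out ...]
8.  -41. -166.] marg 8.0 e [ 0.15 -0.07  0.78] w [ 0.48 -0.22  0.49] v [ 0.35 -0.24  0.35]
press 30 -1 [-24.  16. -23. -68. -41.  14.] marg 35.0 e [ 0.15 -0.07  0.78] w [ 0.48 -0.22  0.49] v [ 0.35 -0.24  0.35]
press 60 1 [ -26.   25.  -10.  -55.  -65. -155.] marg 19.0 e [ 0.23 -0.11  0.74] w [ 0.57 -0.28  0.48] v [ 0.45 -0.34  0.35]
press 60 -1 [-26.  25. -10. -55. -65.  25.] marg 49.0 e [ 0.23 -0.11  0.74] w [ 0.57 -0.28  0.48] v [ 0.45 -0.34  0.35]
press 90 1 [ -21.   34.    5.  -44.  -84. -144.] marg 29.0 e [ 0.32 -0.12  0.7 ] w [ 0.69 -0.27  0.47] v [ 0.58 -0.37  0.35]
press 90 -1 [-21.  34.   5. -44. -84.  36.] marg 63.0 e [ 0.32 -0.12  0.7 ] w [ 0.69 -0.27  0.47] v [ 0.58 -0.37  0.35]
```

```bash
cat >> fk.py <<'E'
def cur():
    from plant import r
    s=r.get_state(); return s['joints'],s['tcp_pos'],Ro.from_euler('xyz',s['eef_rot'],degrees=True).as_matrix(),s
def seg(q,p0,R0,p1,R1,name='',n=12):
    """simulate straight pose path, print command numbers"""
    rv=Ro.from_matrix(R1@R0.T).as_rotvec(); mx=0; q=np.array(q,float)
    zm=9
    for i in range(1,n+1):
        qn,e=ik(p0+(p1-p0)*i/n,Ro.from_rotvec(rv*i/n).as_matrix()@R0,q); mx=max(mx,np.abs(qn-q).max()); q=qn; zm=min(zm,pts(q)[1][2],pts(q)[2][2])
        if e>1e-3: print('IK fail',i,e)
    print(name,'travel',((p1-p0)/.5).round(3).tolist(),'rot',(np.degrees(rv)/90).round(3).tolist(),'rows',max(np.linalg.norm(p1-p0)/.0625,np.degrees(np.linalg.norm(rv))/10.7).round(1),'maxdq/step',mx.round(1),'q',q.round(0),'zmin',zm.round(2)); return q
E
python3 - <<'E'
from fk import *
q,p,R,s=cur(); az=60; u=np.array([np.cos(np.radians(az)),np.sin(np.radians(az)),0])
ax=np.array([.579,-.1045,0])
for up in(-1,1):
    R1=Rpt(az,42,up); d=R1[:,2]; pin=ax-.0078*u+[0,0,.125]; pout=pin-.2*d
    q1=seg(q,p,R,pout,R1,'out'); q2=seg(q1,pout,R1,pin,R1,'in'); print(pout,pin)
E
```

```text
out travel [0.019, 0.413, -0.173] rot [-0.158, -0.572, 0.236] rows 5.4 maxdq/step 5.7 q [-40.  18.   0. -47. -85.  19.] zmin 0.5
in travel [0.149, 0.257, -0.268] rot [0.0, 0.0, 0.0] rows 3.2 maxdq/step 1.7 q [-26.  24.  -9. -54. -66.  24.] zmin 0.37
[ 0.50078552 -0.23997146  0.25882612] [ 0.5751   -0.111255  0.125   ]
out travel [0.019, 0.413, -0.173] rot [0.24, 0.913, -1.06] rows 11.9 maxdq/step 10.9 q [ -40.   18.    0.  -47.  -85. -161.] zmin 0.5
in travel [0.149, 0.257, -0.268] rot [0.0, 0.0, 0.0] rows 3.2 maxdq/step 1.7 q [ -26.   24.   -9.  -54.  -66. -156.] zmin 0.37
[ 0.50078552 -0.23997146  0.25882612] [ 0.5751   -0.111255  0.125   ]
```

Request:
arm_command(
  travel=[
    [0,0.07,0],
    [0,0.14,0],
    [0.01,0.21,-0.05],
    [0.01,0.28,-0.1],
    [0.02,0.35,-0.14],
    [0.02,0.41,-0.17],
    [0.02,0.41,-0.17],
    [0.02,0.41,-0.17],
    [0.02,0.41,-0.17],
  ],
  delta_rot=[
    [-0.026,-0.095,0.04],
    [-0.053,-0.19,0.08],
    [-0.08,-0.286,0.118],
    [-0.105,-0.38,0.157],
    [-0.13,-0.477,0.197],
    [-0.158,-0.572,0.236],
    [-0.158,-0.572,0.236],
    [-0.158,-0.572,0.236],
    [-0.158,-0.572,0.236],
  ],
)

```text
time_s: 3.28
tcp_pos: [0.5004, -0.2433, 0.2612]
eef_rot: [179.9, 48.0, -120.1]
contact_force: [0.5, -0.9, 0.5]
gripper_width: 0.0005
gripper_force: 0.0
```

```bash
python3 - <<'E'
from h import *; from fk import *
q,p,R,s=cur(); print(p,R[:,2].round(3),s['contact_force'].round(1))
c=snap('wrist','w1'); T=np.eye(4); T[:3,:3]=R; T[:3,3]=p; C=T@c['mount']; np.savez('pics/w1.npz',camera_matrix=c['camera_matrix'],R=C[:3,:3].T,t=-C[:3,:3].T@C[:3,3])
for z in(.044,.078,.086): print(z,proj('w1',[.579,-.1045,z]))
cv2.imwrite('pics/w1.png',cv2.resize(c['img'][:,:,::-1],(800,600)))
E
```

```text
[ 0.50043644 -0.24325699  0.26124371] [ 0.371  0.644 -0.67 ] [ 0.5 -0.9  0.5]
0.044 [278.8716672  140.01751749]
0.078 [278.96505936 161.87599813]
0.086 [278.98813916 167.27783799]
```

View pics/w1.png

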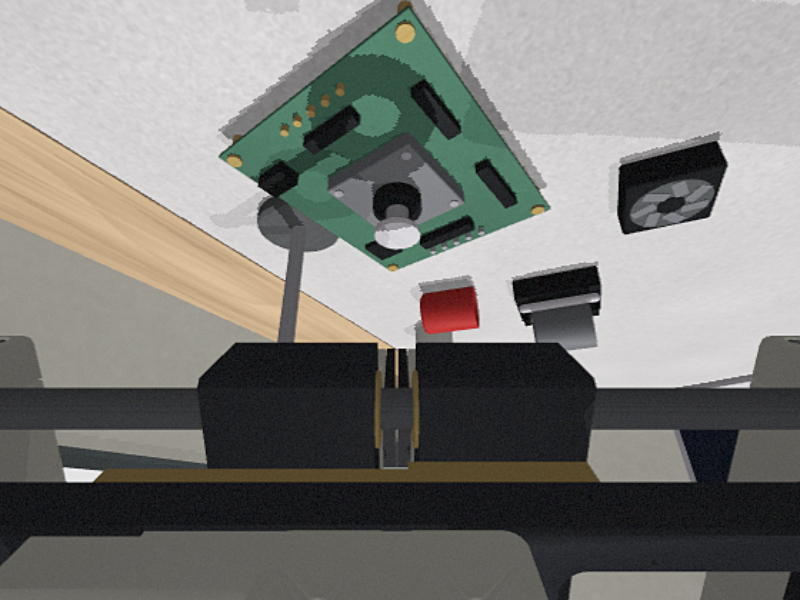

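The wrist view is inverted because the camera is on the lower side. It shows the plunger head at about (398,236), i.e. (279,165) at full scale, against a prediction of (279,162–167), so the axis is confirmed. Reaching in.

Request:
arm_command(
  travel=[
    [0.04,0.07,-0.07],
    [0.08,0.14,-0.14],
    [0.12,0.21,-0.21],
    [0.149,0.263,-0.27],
    [0.149,0.263,-0.27],
    [0.149,0.263,-0.27],
  ],
  delta_rot=[
    [0,0,0],
    [0,0,0],
    [0,0,0],
    [0,0,0],
    [0,0,0],
    [0,0,0],
  ],
)

```text
time_s: 4.08
tcp_pos: [0.5751, -0.1118, 0.1257]
eef_rot: [179.8, 48.0, -120.1]
contact_force: [0.1, -0.0, -0.3]
gripper_width: 0.0006
gripper_force: 0.0
```

Request:
arm_command(
  travel=[
    [0,0,-0.006],
    [0,0,-0.012],
    [0,0,-0.018],
    [0,0,-0.024],
    [0,0,-0.028],
    [0,0,-0.028],
  ],
  delta_rot=[
    [0,0,0],
    [0,0,0],
    [0,0,0],
    [0,0,0],
    [0,0,0],
    [0,0,0],
  ],
)

```text
time_s: 4.82
tcp_pos: [0.5747, -0.1111, 0.1113]
eef_rot: [179.8, 48.0, -120.1]
contact_force: [-1.0, 0.2, 0.2]
gripper_width: 0.0008
gripper_force: 0.0
```

Now down in small steps.

Request:
arm_command(
  travel=[
    [0,0,-0.004],
    [0,0,-0.008],
    [0,0,-0.012],
    [0,0,-0.016],
    [0,0,-0.016],
  ],
  delta_rot=[
    [0,0,0],
    [0,0,0],
    [0,0,0],
    [0,0,0],
    [0,0,0],
  ],
)

```text
time_s: 5.45
tcp_pos: [0.5747, -0.1111, 0.1033]
eef_rot: [179.8, 48.0, -120.1]
contact_force: [-0.4, -0.4, 0.3]
gripper_width: 0.0005
gripper_force: 0.0
```

Request:
arm_command(
  travel=[
    [0,0,-0.002],
    [0,0,-0.004],
    [0,0,-0.006],
    [0,0,-0.006],
  ],
  delta_rot=[
    [0,0,0],
    [0,0,0],
    [0,0,0],
    [0,0,0],
  ],
)

```text
time_s: 5.95
tcp_pos: [0.5748, -0.1111, 0.1006]
eef_rot: [179.8, 48.0, -120.1]
contact_force: [-0.1, -0.8, 0.7]
gripper_width: 0.0001
gripper_force: 0.3
```

Request:
arm_command(
  travel=[
    [0,0,-0.002],
    [0,0,-0.004],
    [0,0,-0.006],
    [0,0,-0.006],
  ],
  delta_rot=[
    [0,0,0],
    [0,0,0],
    [0,0,0],
    [0,0,0],
  ],
)

```text
time_s: 6.45
tcp_pos: [0.5749, -0.1111, 0.0981]
eef_rot: [179.9, 48.1, -120.1]
contact_force: [-1.6, 0.0, 5.4]
gripper_width: 0.0007
gripper_force: 2.5
```

Request:
arm_command(
  travel=[
    [0,0,-0.002],
    [0,0,-0.004],
    [0,0,-0.006],
    [0,0,-0.006],
  ],
  delta_rot=[
    [0,0,0],
    [0,0,0],
    [0,0,0],
    [0,0,0],
  ],
)

```text
time_s: 6.95
tcp_pos: [0.5749, -0.1111, 0.0953]
eef_rot: [179.9, 48.1, -120.0]
contact_force: [-1.2, -0.2, 6.3]
gripper_width: 0.0009
gripper_force: 3.2
```

Request:
arm_command(
  travel=[
    [0,0,-0.004],
    [0,0,-0.008],
    [0,0,-0.012],
    [0,0,-0.016],
    [0,0,-0.016],
  ],
  delta_rot=[
    [0,0,0],
    [0,0,0],
    [0,0,0],
    [0,0,0],
    [0,0,0],
  ],
)

```text
time_s: 7.58
tcp_pos: [0.575, -0.111, 0.0877]
eef_rot: [179.9, 48.1, -120.0]
contact_force: [-3.2, -1.3, 10.1]
gripper_width: 0.0005
gripper_force: 5.0
```

Request:
arm_command(
  travel=[
    [0,0,-0.002],
    [0,0,-0.004],
    [0,0,-0.004],
  ],
  delta_rot=[
    [0,0,0],
    [0,0,0],
    [0,0,0],
  ],
)

```text
time_s: 7.95
tcp_pos: [0.575, -0.1111, 0.0859]
eef_rot: [179.9, 48.1, -120.0]
contact_force: [-4.0, -0.7, 10.5]
gripper_width: 0.0004
gripper_force: 5.4
```

Request:
arm_command(
  travel=[
    [0,0,-0.002],
    [0,0,-0.004],
    [0,0,-0.004],
  ],
  delta_rot=[
    [0,0,0],
    [0,0,0],
    [0,0,0],
  ],
)

```text
time_s: 8.32
tcp_pos: [0.5751, -0.111, 0.0852]
eef_rot: [-180.0, 48.2, -119.9]
contact_force: [-6.1, -2.8, 19.7]
gripper_width: 0.0003
gripper_force: 9.8
```

Request:
arm_command(
  travel=[
    [0,0,-0.001],
    [0,0,-0.002],
    [0,0,-0.002],
  ],
  delta_rot=[
    [0,0,0],
    [0,0,0],
    [0,0,0],
  ],
)

```text
time_s: 8.7
tcp_pos: [0.5752, -0.111, 0.0851]
eef_rot: [-179.9, 48.2, -119.8]
contact_force: [-8.6, -3.9, 25.6]
gripper_width: 0.0006
gripper_force: 12.8
```

At the stop with about 25 N. Hold, then rise and withdraw.

Request:
arm_command(
  travel=[
    [0,0,0],
    [0,0,0],
    [0,0,0],
    [0,0,0],
    [0,0,0],
    [0,0,0],
    [0,0,0],
    [0,0,0],
  ],
  delta_rot=[
    [0,0,0],
    [0,0,0],
    [0,0,0],
    [0,0,0],
    [0,0,0],
    [0,0,0],
    [0,0,0],
    [0,0,0],
  ],
)

```text
time_s: 9.7
tcp_pos: [0.5752, -0.111, 0.0851]
eef_rot: [-179.9, 48.2, -119.8]
contact_force: [-8.9, -3.6, 25.5]
gripper_width: 0.0003
gripper_force: 12.7
```

Request:
arm_command(
  travel=[
    [0,0,0.01],
    [0,0,0.02],
    [0,0,0.03],
    [0,0,0.05],
    [0,0,0.07],
    [-0.04,-0.07,0.14],
    [-0.08,-0.14,0.21],
    [-0.12,-0.21,0.28],
    [-0.15,-0.26,0.34],
    [-0.15,-0.26,0.34],
  ],
  delta_rot=[
    [0,0,0],
    [0,0,0],
    [0,0,0],
    [0,0,0],
    [0,0,0],
    [0,0,0],
    [0,0,0],
    [0,0,0],
    [0,0,0],
    [0,0,0],
  ],
)

```text
time_s: 10.95
tcp_pos: [0.4996, -0.2436, 0.2541]
eef_rot: [-179.8, 47.9, -119.9]
contact_force: [0.7, 0.1, 0.1]
gripper_width: 0.0006
gripper_force: 0.0
```

```bash
cat >> fk.py <<'E'
def jpath(q0,q1,n,parts):
    """joint-space path split in calls; print each call's way rows"""
    q0,q1=np.array(q0,float),np.array(q1,float); k=0
    for m in parts:
        *_,p0,R0=pts(q0+(q1-q0)*k/n); T=[];D=[]
        for i in range(k+1,k+m+1):
            *_,p,R=pts(q0+(q1-q0)*i/n); T.append(((p-p0)/.5).round(2).tolist()); D.append((Ro.from_matrix(R@R0.T).as_rotvec()/(np.pi/2)).round(2).tolist())
        k+=m; print(T,'\n',D,'\n end',p.round(3))
E
python3 - <<'E'
from fk import *
q,p,R,s=cur(); print(q.round(1),p,s['contact_force'].round(1))
psi=-7; u=np.array([np.cos(np.radians(psi)),np.sin(np.radians(psi)),0])
g=np.array([.504,.2115,.0666])+.008*u
Rg=Rgr(psi,20); pre=g-.13*Rg[:,2]; q1,e=ik(pre,Rg,[33,25,0,-14,-70,56]); print('pre',pre,q1.round(1),e)
dq=q1-q; print(dq.round(0)); n=12
jpath(q,q1,n,[6,6])
for i in range(n+1): print(i,*[x.round(2) for x in pts(q+dq*i/n)[1:4]])
E
```

```text
[-39.8  18.    0.2 -47.3 -84.9  19.8] [ 0.49963707 -0.24357994  0.25410922] [0.7 0.1 0.1]
pre [0.55607157 0.20510642 0.18876004] [ 31.   26.3   4.2 -12.2 -84.   55. ] 8.560586317205624e-11
[71.  8.  4. 35.  1. 35.]
[[0.03, 0.07, -0.02], [0.05, 0.14, -0.04], [0.07, 0.21, -0.06], [0.08, 0.28, -0.07], [0.1, 0.35, -0.09], [0.11, 0.42, -0.1]] 
 [[-0.03, 0.0, 0.1], [-0.07, -0.0, 0.2], [-0.1, -0.01, 0.3], [-0.13, -0.02, 0.4], [-0.16, -0.03, 0.5], [-0.18, -0.04, 0.6]] 
 end [ 0.554 -0.031  0.206]
[[0.01, 0.07, -0.01], [0.02, 0.15, -0.02], [0.02, 0.22, -0.02], [0.02, 0.3, -0.03], [0.01, 0.39, -0.03], [0.0, 0.47, -0.03]] 
 [[-0.02, -0.01, 0.1], [-0.05, -0.02, 0.21], [-0.07, -0.04, 0.32], [-0.09, -0.05, 0.42], [-0.11, -0.07, 0.53], [-0.12, -0.08, 0.64]] 
 end [0.556 0.205 0.189]
0 [ 0.48 -0.4   0.63] [ 0.36 -0.47  0.5 ] [ 0.5  -0.24  0.26]
1 [ 0.52 -0.35  0.63] [ 0.41 -0.44  0.5 ] [ 0.51 -0.21  0.24]
2 [ 0.56 -0.3   0.62] [ 0.46 -0.41  0.5 ] [ 0.52 -0.17  0.24]
3 [ 0.6  -0.24  0.61] [ 0.5  -0.37  0.5 ] [ 0.53 -0.14  0.23]
4 [ 0.62 -0.18  0.61] [ 0.54 -0.32  0.5 ] [ 0.54 -0.1   0.22]
5 [ 0.64 -0.12  0.6 ] [ 0.58 -0.27  0.51] [ 0.55 -0.07  0.21]
6 [ 0.66 -0.05  0.6 ] [ 0.61 -0.21  0.51] [ 0.55 -0.03  0.21]
7 [0.67 0.02 0.59] [ 0.64 -0.15  0.51] [0.56 0.01 0.2 ]
8 [0.67 0.09 0.59] [ 0.66 -0.09  0.52] [0.56 0.04 0.2 ]
9 [0.66 0.16 0.58] [ 0.68 -0.02  0.52] [0.56 0.08 0.19]
10 [0.65 0.22 0.58] [0.68 0.05 0.52] [0.56 0.12 0.19]
11 [0.62 0.29 0.57] [0.69 0.12 0.52] [0.56 0.16 0.19]
12 [0.6  0.36 0.56] [0.68 0.19 0.53] [0.56 0.21 0.19]
```

```bash
python3 - <<'E'
from fk import *
q,p,R,s=cur()
up=p+[-.03,0,.15]; qa=seg(q,p,R,up,R,'up')
psi=-7; u=np.array([np.cos(np.radians(psi)),np.sin(np.radians(psi)),0])
g=np.array([.504,.2115,.0666])+.008*u
Rg=Rgr(psi,20); pre=g-.13*Rg[:,2]; hi_=pre+[-.03,0,.15]
q1,e=ik(hi_,Rg,[33,25,0,-14,-70,56]); print(q1.round(0),e)
*_,pa,Ra=pts(qa); n=12; dq=q1-qa; print(dq.round(0)); jpath(qa,q1,n,[6,6])
for i in range(0,n+1): print(i,*[x.round(2) for x in pts(qa+dq*i/n)[1:4]])
seg(q1,hi_,Rg,pre,Rg,'down')
E
```

```text
up travel [-0.06, 0.0, 0.3] rot [0.0, 0.0, 0.0] rows 2.4 maxdq/step 1.1 q [-42.  10.   9. -47. -98.   9.] zmin 0.51
[ 32.  19.  13. -13. -99.  50.] 1.2983375684143342e-13
[74.  9.  3. 35. -1. 42.]
[[0.03, 0.07, -0.02], [0.06, 0.14, -0.04], [0.08, 0.21, -0.06], [0.1, 0.28, -0.07], [0.11, 0.35, -0.09], [0.13, 0.42, -0.1]] 
 [[-0.03, -0.0, 0.1], [-0.07, -0.0, 0.19], [-0.1, -0.01, 0.29], [-0.13, -0.02, 0.39], [-0.16, -0.03, 0.5], [-0.19, -0.04, 0.6]] 
 end [ 0.532 -0.032  0.354]
[[0.01, 0.07, -0.01], [0.01, 0.15, -0.02], [0.01, 0.23, -0.02], [0.01, 0.31, -0.03], [0.0, 0.39, -0.03], [-0.01, 0.47, -0.03]] 
 [[-0.02, -0.01, 0.1], [-0.05, -0.02, 0.21], [-0.07, -0.04, 0.32], [-0.09, -0.05, 0.42], [-0.11, -0.07, 0.53], [-0.12, -0.08, 0.64]] 
 end [0.526 0.205 0.339]
0 [ 0.42 -0.38  0.79] [ 0.34 -0.47  0.65] [ 0.47 -0.24  0.4 ]
1 [ 0.47 -0.34  0.78] [ 0.39 -0.44  0.65] [ 0.48 -0.21  0.39]
2 [ 0.51 -0.29  0.78] [ 0.43 -0.41  0.65] [ 0.5  -0.17  0.38]
3 [ 0.54 -0.23  0.77] [ 0.48 -0.37  0.65] [ 0.51 -0.14  0.37]
4 [ 0.57 -0.18  0.76] [ 0.52 -0.32  0.65] [ 0.52 -0.1   0.37]
5 [ 0.59 -0.11  0.76] [ 0.56 -0.27  0.66] [ 0.53 -0.07  0.36]
6 [ 0.61 -0.05  0.75] [ 0.59 -0.22  0.66] [ 0.53 -0.03  0.35]
7 [0.62 0.02 0.75] [ 0.62 -0.15  0.66] [0.54 0.01 0.35]
8 [0.62 0.08 0.74] [ 0.64 -0.09  0.66] [0.54 0.04 0.35]
9 [0.61 0.15 0.74] [ 0.65 -0.02  0.67] [0.54 0.08 0.34]
10 [0.6  0.22 0.73] [0.66 0.05 0.67] [0.54 0.12 0.34]
11 [0.58 0.29 0.72] [0.66 0.12 0.67] [0.53 0.16 0.34]
12 [0.55 0.35 0.72] [0.65 0.19 0.68] [0.53 0.21 0.34]
down travel [0.06, 0.0, -0.3] rot [0.0, 0.0, 0.0] rows 2.4 maxdq/step 1.3 q [ 31.  26.   4. -12. -84.  55.] zmin 0.53
```

Request:
arm_command(
  travel=[
    [-0.02,0,0.1],
    [-0.04,0,0.2],
    [-0.06,0,0.3],
    [-0.06,0,0.3],
  ],
  delta_rot=[
    [0,0,0],
    [0,0,0],
    [0,0,0],
    [0,0,0],
  ],
)

```text
time_s: 11.45
tcp_pos: [0.4701, -0.2412, 0.4056]
eef_rot: [-179.5, 47.9, -119.6]
contact_force: [0.7, 0.1, 0.2]
gripper_width: 0.0001
gripper_force: 0.0
```

Request:
arm_command(
  travel=[
    [0.03,0.07,0],
    [0.06,0.14,-0.02],
    [0.08,0.21,-0.04],
    [0.1,0.28,-0.06],
    [0.11,0.35,-0.08],
    [0.13,0.42,-0.1],
    [0.13,0.42,-0.1],
  ],
  delta_rot=[
    [-0.03,0,0.1],
    [-0.07,0,0.19],
    [-0.1,-0.01,0.29],
    [-0.13,-0.02,0.39],
    [-0.16,-0.03,0.5],
    [-0.19,-0.04,0.6],
    [-0.19,-0.04,0.6],
  ],
  grip=1,
)

```text
time_s: 12.32
tcp_pos: [0.5351, -0.0267, 0.3489]
eef_rot: [-175.4, 31.8, -62.1]
contact_force: [-0.0, 0.0, -0.3]
gripper_width: 0.0648
gripper_force: 0.0
```

Request:
arm_command(
  travel=[
    [0.01,0.07,-0.01],
    [0.01,0.15,-0.02],
    [0.01,0.23,-0.02],
    [0.01,0.31,-0.03],
    [0,0.39,-0.03],
    [-0.01,0.47,-0.03],
    [-0.01,0.47,-0.03],
  ],
  delta_rot=[
    [-0.02,-0.01,0.1],
    [-0.05,-0.02,0.21],
    [-0.07,-0.04,0.32],
    [-0.09,-0.05,0.42],
    [-0.11,-0.07,0.53],
    [-0.12,-0.08,0.64],
    [-0.12,-0.08,0.64],
  ],
)

```text
time_s: 13.2
tcp_pos: [0.5286, 0.2071, 0.3347]
eef_rot: [179.7, 20.2, -6.6]
contact_force: [-1.2, -1.2, -0.6]
gripper_width: 0.0875
gripper_force: 0.0
```

```bash
python3 - <<'E'
from h import *; from fk import *
q,p,R,s=cur(); print(s['time_s'],p,R[:,2].round(3),s['gripper_width'],s['contact_force'].round(1))
c=snap('wrist','w2'); T=np.eye(4); T[:3,:3]=R; T[:3,3]=p; C=T@c['mount']; np.savez('pics/w2.npz',camera_matrix=c['camera_matrix'],R=C[:3,:3].T,t=-C[:3,:3].T@C[:3,3])
I=cv2.resize(c['img'][:,:,::-1],(800,600))
for X in cyl(.504,.2115,np.radians(-7)):
    a=proj('w2',X)/.7; cv2.circle(I,tuple(int(v) for v in a),1,(0,255,0),-1)
cv2.imwrite('pics/w2.png',I)
E
```

```text
13.2 [0.52856677 0.2071216  0.33470054] [-0.344  0.034 -0.938] 0.08750601079921183 [-1.2 -1.2 -0.6]
```

View pics/w2.png

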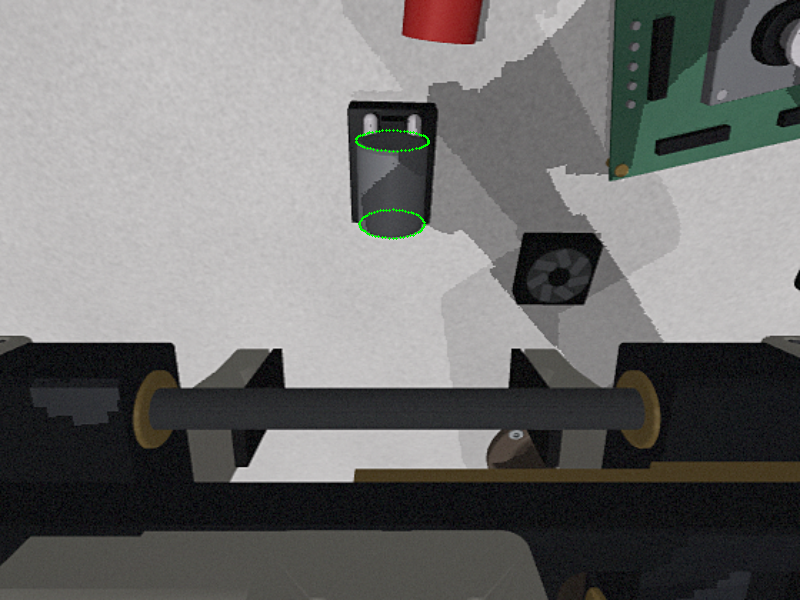

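The projected model lies right on the cap (356–428, 130–238), so the pose is confirmed. Descending and grasping.

Request:
arm_command(
  travel=[
    [0,0.002,-0.1],
    [-0.01,0.004,-0.2],
    [-0.02,0.007,-0.3],
    [-0.025,0.007,-0.4],
    [-0.03,0.007,-0.46],
    [-0.033,0.007,-0.5],
    [-0.033,0.007,-0.536],
    [-0.033,0.007,-0.536],
    [-0.033,0.007,-0.536],
    [-0.033,0.007,-0.536],
  ],
  delta_rot=[
    [0,0,0],
    [0,0,0],
    [0,0,0],
    [0,0,0],
    [0,0,0],
    [0,0,0],
    [0,0,0],
    [0,0,0],
    [0,0,0],
    [0,0,0],
  ],
)

```text
time_s: 14.5
tcp_pos: [0.5139, 0.2076, 0.0695]
eef_rot: [179.8, 20.0, -6.9]
contact_force: [-0.1, 0.6, 0.3]
gripper_width: 0.0875
gripper_force: 0.0
```

Request:
arm_command(
  travel=[
    [0,0,0],
    [0,0,0],
    [0,0,0],
    [0,0,0],
    [0,0,0],
    [0,0,0],
  ],
  delta_rot=[
    [0,0,0],
    [0,0,0],
    [0,0,0],
    [0,0,0],
    [0,0,0],
    [0,0,0],
  ],
  grip=0.5,
  newtons=15,
)

```text
time_s: 15.25
tcp_pos: [0.5142, 0.2108, 0.0696]
eef_rot: [-179.9, 19.9, -6.8]
contact_force: [-2.1, 10.5, 5.5]
gripper_width: 0.0607
gripper_force: 14.9
```

```bash
python3 - <<'E'
from fk import *
q,p,R,s=cur(); print(p,q.round(0))
lift=p+[0,0,.33]; qa=seg(q,p,R,lift,R,'lift')
az=60; u=np.array([np.cos(np.radians(az)),np.sin(np.radians(az)),0]); R1=Rpt(az,20)
pin=np.array([.579,-.1045,.142])-.003*u; pout=pin-.18*u; ph=pout+[0,0,.24]
qp,e=ik(pin,R1,[-37,37,-8,-70,-81,-137]); print('pin',pin,qp.round(0),e)
qo=seg(qp,pin,R1,pout,R1,'rev'); qh=seg(qo,pout,R1,ph,R1,'revup'); 
dq=qh-qa; print('dq',dq.round(0)); n=24; jpath(qa,qh,n,[6,6,6,6])
for i in range(0,n+1,2):
    P_=pts(qa+dq*i/n); c=P_[4]; print(i,*[x.round(2) for x in P_[1:4]],'capaxis(closed->mouth)',(-(c[:,0]*np.cos(np.radians(20))-0*c[:,2])+c[:,2]*np.sin(np.radians(20))).round(2))
E
```

```text
[0.51419142 0.21079263 0.06963434] [ 33.  29.  -8. -14. -69.  57.]
lift travel [0.0, 0.0, 0.66] rot [0.0, 0.0, 0.0] rows 5.3 maxdq/step 3.3 q [  33.   17.   18.  -13. -106.   48.] zmin 0.44
pin [ 0.5775     -0.10709808  0.142     ] [ -38.   34.   -7.  -70.  -83. -139.] 1.1102230246251565e-15
rev travel [-0.18, -0.312, 0.0] rot [0.0, 0.0, 0.0] rows 2.9 maxdq/step 1.2 q [ -52.   37.    0.  -61.  -94. -138.] zmin 0.27
revup travel [0.0, 0.0, 0.48] rot [0.0, 0.0, 0.0] rows 3.8 maxdq/step 2.1 q [ -53.   21.   10.  -65. -107. -161.] zmin 0.29
dq [ -86.    4.   -8.  -52.   -1. -209.]
[[0.01, -0.04, -0.01], [0.01, -0.08, -0.03], [0.02, -0.12, -0.04], [0.02, -0.16, -0.05], [0.02, -0.2, -0.06], [0.02, -0.24, -0.07]] 
 [[-0.02, 0.02, -0.13], [-0.03, 0.05, -0.26], [-0.05, 0.08, -0.39], [-0.07, 0.12, -0.51], [-0.1, 0.16, -0.64], [-0.12, 0.2, -0.76]] 
 end [0.526 0.09  0.365]
[[0.0, -0.04, -0.01], [0.0, -0.07, -0.01], [0.0, -0.11, -0.02], [-0.0, -0.15, -0.02], [-0.0, -0.18, -0.03], [-0.0, -0.22, -0.03]] 
 [[-0.01, 0.05, -0.12], [-0.03, 0.1, -0.24], [-0.04, 0.15, -0.36], [-0.05, 0.21, -0.48], [-0.0
[... 1264 characters left out ...]
  0.61] [ 0.52 -0.02  0.35] capaxis(closed->mouth) [ 0.76  0.63 -0.16]
14 [ 0.63 -0.19  0.72] [ 0.58 -0.32  0.59] [ 0.52 -0.06  0.35] capaxis(closed->mouth) [ 0.88  0.35 -0.33]
16 [ 0.6  -0.27  0.71] [ 0.53 -0.38  0.57] [ 0.52 -0.09  0.35] capaxis(closed->mouth) [ 0.85  0.08 -0.51]
18 [ 0.57 -0.34  0.7 ] [ 0.49 -0.43  0.55] [ 0.51 -0.13  0.36] capaxis(closed->mouth) [ 0.71 -0.11 -0.7 ]
20 [ 0.52 -0.41  0.69] [ 0.43 -0.48  0.54] [ 0.51 -0.17  0.36] capaxis(closed->mouth) [ 0.48 -0.2  -0.85]
22 [ 0.46 -0.48  0.68] [ 0.38 -0.52  0.52] [ 0.5  -0.22  0.37] capaxis(closed->mouth) [ 0.23 -0.15 -0.96]
24 [ 0.4  -0.53  0.68] [ 0.32 -0.56  0.51] [ 0.49 -0.26  0.38] capaxis(closed->mouth) [ 0. -0. -1.]
```

Request:
arm_command(
  travel=[
    [0,0,0.03],
    [0,0,0.08],
    [0,0,0.15],
    [0,0,0.24],
    [0,0,0.34],
    [0,0,0.45],
    [0,0,0.56],
    [0,0,0.66],
    [0,0,0.66],
    [0,0,0.66],
  ],
  delta_rot=[
    [0,0,0],
    [0,0,0],
    [0,0,0],
    [0,0,0],
    [0,0,0],
    [0,0,0],
    [0,0,0],
    [0,0,0],
    [0,0,0],
    [0,0,0],
  ],
  newtons=20,
)

```text
time_s: 16.5
tcp_pos: [0.5129, 0.2071, 0.3985]
eef_rot: [179.7, 20.1, -6.9]
contact_force: [-0.3, -0.0, -1.7]
gripper_width: 0.0606
gripper_force: 19.9
```

Request:
arm_command(
  travel=[
    [0.01,-0.04,0],
    [0.01,-0.08,0],
    [0.02,-0.12,0],
    [0.02,-0.16,0],
    [0.02,-0.2,0],
    [0.02,-0.24,0],
    [0.02,-0.24,0],
    [0.02,-0.24,0],
  ],
  delta_rot=[
    [-0.01,0.01,-0.06],
    [-0.03,0.05,-0.2],
    [-0.05,0.07,-0.3],
    [-0.06,0.1,-0.42],
    [-0.08,0.13,-0.54],
    [-0.1,0.17,-0.66],
    [-0.12,0.2,-0.76],
    [-0.12,0.2,-0.76],
  ],
)

```text
time_s: 17.5
tcp_pos: [0.5229, 0.0864, 0.3973]
eef_rot: [158.8, 24.8, -84.2]
contact_force: [0.3, 0.7, -0.4]
gripper_width: 0.0604
gripper_force: 20.0
```

Request:
arm_command(
  travel=[
    [0,-0.04,0],
    [0,-0.07,0],
    [-0.02,-0.11,0],
    [-0.03,-0.15,0],
    [-0.04,-0.18,0],
    [-0.04,-0.22,0],
    [-0.04,-0.22,0],
    [-0.04,-0.22,0],
  ],
  delta_rot=[
    [-0.01,0.03,-0.08],
    [-0.02,0.07,-0.18],
    [-0.03,0.12,-0.28],
    [-0.04,0.17,-0.39],
    [-0.05,0.22,-0.5],
    [-0.06,0.28,-0.6],
    [-0.07,0.34,-0.7],
    [-0.07,0.34,-0.7],
  ],
)

```text
time_s: 18.5
tcp_pos: [0.5028, -0.023, 0.3979]
eef_rot: [135.9, 5.1, -154.5]
contact_force: [-0.4, 0.6, 0.0]
gripper_width: 0.0603
gripper_force: 20.0
```

Request:
arm_command(
  travel=[
    [0,-0.04,0],
    [0,-0.07,0],
    [-0.01,-0.11,0],
    [-0.01,-0.15,0],
    [-0.01,-0.19,0.01],
    [-0.02,-0.23,0.01],
    [-0.02,-0.23,0.01],
    [-0.02,-0.23,0.01],
  ],
  delta_rot=[
    [0,0.05,-0.08],
    [0.01,0.11,-0.17],
    [0.01,0.17,-0.27],
    [0.02,0.24,-0.37],
    [0.04,0.31,-0.45],
    [0.06,0.37,-0.53],
    [0.08,0.44,-0.61],
    [0.08,0.44,-0.61],
  ],
)

```text
time_s: 19.5
tcp_pos: [0.4928, -0.1375, 0.4031]
eef_rot: [130.5, -33.1, 149.8]
contact_force: [0.6, 0.2, -0.5]
gripper_width: 0.0606
gripper_force: 20.0
```

```bash
python3 - <<'E'
from fk import *
q,p,R,s=cur(); print(s['time_s'],p,q.round(0),s['gripper_width'],s['gripper_force'])
az=60; u=np.array([np.cos(np.radians(az)),np.sin(np.radians(az)),0]); R1=Rpt(az,20)
pin=np.array([.579,-.1045,.142])-.003*u; pout=pin-.18*u; 
q=seg(q,p,R,pout+[0,0,.2],R1,'a'); q=seg(q,pout+[0,0,.2],R1,pout,R1,'b')
E
```

```text
19.5 [ 0.49284921 -0.13754186  0.40310873] [ -33.   17.   14.  -53. -111. -112.] 0.06055320078412814 19.950654236599803
a travel [-0.011, -0.251, -0.122] rot [0.284, 0.438, -0.506] rows 6.1 maxdq/step 4.0 q [ -53.   23.    8.  -64. -105. -157.] zmin 0.47
b travel [0.0, 0.0, -0.4] rot [0.0, 0.0, 0.0] rows 3.2 maxdq/step 1.7 q [ -52.   37.    0.  -61.  -94. -138.] zmin 0.27
```

Request:
arm_command(
  travel=[
    [0,-0.04,0],
    [0,-0.09,-0.02],
    [0,-0.14,-0.04],
    [-0.01,-0.18,-0.07],
    [-0.01,-0.22,-0.1],
    [-0.01,-0.25,-0.12],
    [-0.01,-0.25,-0.12],
    [-0.01,-0.25,-0.12],
    [-0.01,-0.25,-0.12],
  ],
  delta_rot=[
    [0.03,0.05,-0.06],
    [0.08,0.12,-0.14],
    [0.12,0.19,-0.22],
    [0.16,0.26,-0.3],
    [0.21,0.33,-0.38],
    [0.25,0.39,-0.45],
    [0.284,0.438,-0.506],
    [0.284,0.438,-0.506],
    [0.284,0.438,-0.506],
  ],
)

```text
time_s: 20.62
tcp_pos: [0.4887, -0.262, 0.3438]
eef_rot: [179.8, -69.9, 60.3]
contact_force: [1.0, -0.8, -0.4]
gripper_width: 0.0604
gripper_force: 19.9
```

Request:
arm_command(
  travel=[
    [0,0,-0.06],
    [0,0,-0.14],
    [0,0,-0.22],
    [0,0,-0.3],
    [0,0,-0.36],
    [0,0,-0.4],
    [0,0,-0.4],
    [0,0,-0.4],
    [0,0,-0.4],
  ],
  delta_rot=[
    [0,0,0],
    [0,0,0],
    [0,0,0],
    [0,0,0],
    [0,0,0],
    [0,0,0],
    [0,0,0],
    [0,0,0],
    [0,0,0],
  ],
)

```text
time_s: 21.75
tcp_pos: [0.4886, -0.263, 0.1449]
eef_rot: [-179.8, -69.9, 59.7]
contact_force: [-0.4, 0.7, 0.1]
gripper_width: 0.0602
gripper_force: 19.9
```

```bash
cat >> h.py <<'E'
def view3(tag):
    from fk import cur,Rpt,Ro
    q,p,R,s=cur(); u=R[:,2].copy(); u[2]=0; u/=np.linalg.norm(u)
    # predicted cap in hand: axis from tool frame (tau 20)
    t=np.radians(20); ax=-R[:,0]*np.cos(t)+R[:,2]*np.sin(t); perp=R[:,2]*np.cos(t)+R[:,0]*np.sin(t)
    rim=p+ax*.048+perp*.003; cl=rim-ax*.075
    print('p',p.round(4),'rot',s['eef_rot'].round(1),'rim',rim.round(4),'ax',ax.round(3),'F',s['contact_force'].round(1))
    a=np.linspace(0,2*np.pi,60); y=R[:,1]; return [c+.03*(np.cos(k)*y+np.sin(k)*perp) for c in(rim,cl) for k in a]
E
python3 - <<'E'
from h import *
Q=view3('x'); O=[]
for n,x,y,w,h,k in(('side',235,90,160,150,4),('top',290,130,160,160,0)):
    if not k: continue
    c=snap(n,n+'3'); I=c['img'][y:y+h,x:x+w,::-1]; I=cv2.resize(I,(w*k,h*k),interpolation=cv2.INTER_CUBIC)
    for X in Q: cv2.circle(I,tuple(int(v) for v in (proj(n+'3',X)-[x,y]+.5)*k),1,(0,255,0),-1)
    cv2.imwrite(f'pics/{n}3c.png',I)
E
```

```text
p [ 0.4886 -0.263   0.1449] rot [-179.8  -69.9   59.7] rim [ 0.49   -0.2604  0.0969] ax [-0.002 -0.    -1.   ] F [-0.4  0.7  0.1]
```

View pics/side3c.png

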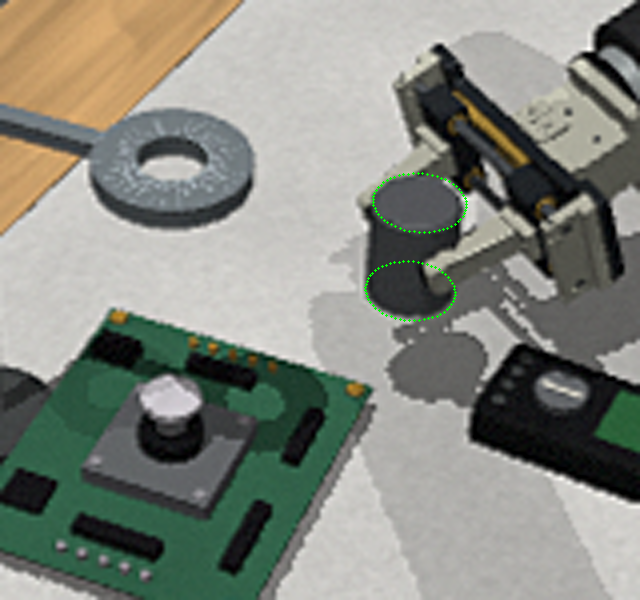

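```bash
python3 - <<'E'
from h import *
print(atz('side3',168/4+234.5,397/4+89.5,.080), atz('w1',278.6,166,.080))
E
```

```text
[ 0.58431636 -0.10284953  0.08      ] [ 0.5823127  -0.09963174  0.08      ]
```

Request:
arm_command(
  travel=[
    [0.03,0.05,0],
    [0.06,0.105,0],
    [0.09,0.16,0],
    [0.12,0.21,0],
    [0.15,0.26,0],
    [0.17,0.3,0],
    [0.178,0.312,0],
    [0.178,0.312,0],
    [0.178,0.312,0],
  ],
  delta_rot=[
    [0,0,0],
    [0,0,0],
    [0,0,0],
    [0,0,0],
    [0,0,0],
    [0,0,0],
    [0,0,0],
    [0,0,0],
    [0,0,0],
  ],
)

```text
time_s: 22.92
tcp_pos: [0.5771, -0.1074, 0.1435]
eef_rot: [-179.4, -70.0, 59.2]
contact_force: [0.4, 0.3, -0.7]
gripper_width: 0.0602
gripper_force: 19.9
```

```bash
python3 - <<'E'
from h import *
Q=view3('x')
n,x,y,w,h,k='side',235,100,110,140,4
c=snap(n,n+'4'); I=c['img'][y:y+h,x:x+w,::-1]; I=cv2.resize(I,(w*k,h*k),interpolation=cv2.INTER_CUBIC)
for X in Q[:60]: cv2.circle(I,tuple(int(v) for v in (proj(n+'4',X)-[x,y]+.5)*k),1,(0,255,0),-1)
cv2.imwrite(f'pics/{n}4c.png',I)
E
```

```text
p [ 0.5771 -0.1074  0.1435] rot [-179.4  -70.    59.2] rim [ 0.5784 -0.1047  0.0955] ax [-0.004  0.001 -1.   ] F [ 0.4  0.3 -0.7]
```

View pics/side4c.png

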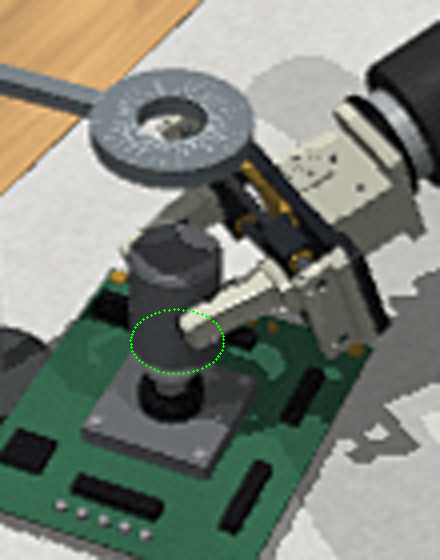

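```bash
python3 - <<'E'
from h import *
I=cv2.imread('pics/side3.png').astype(int)
for X in [(.5787,-.1044),(.583,-.102)]:
    print(X,[proj(f,[*X,z]).round(1).tolist() for z in(.037,.079) for f in('side0','top0','w1')])
# head blob (bright) & collar centre columns in side3
def blob(f,x0,y0,x1,y1,thr):
    g=cv2.imread(f'pics/{f}.png',0)[y0:y1,x0:x1]; m=(g>thr).astype(np.uint8); n,l,s,c=cv2.connectedComponentsWithStats(m); i=1+s[1:,4].argmax(); print(f,s[i,:4]+[x0,y0,0,0],s[i,4],c[i]+[x0,y0])
blob('side3',262,175,295,205,150); blob('top0',310,180,345,215,150)
cv2.imwrite('pics/w1s.png',cv2.resize(cv2.imread('pics/w1.png'),(560,420))); blob('w1s',255,140,300,185,190)
E
```

```text
(0.5787, -0.1044) [[278.6, 200.8], [324.3, 198.8], [279.1, 135.7], [278.7, 189.5], [326.3, 193.9], [279.2, 162.5]]
(0.583, -0.102) [[276.7, 200.8], [323.0, 196.8], [277.1, 137.9], [276.8, 189.4], [325.0, 191.8], [277.2, 164.5]]
side3 [270 184  15  11] 108 [276.81481481 189.10185185]
top0 [317 190  14  12] 98 [323.43877551 196.58163265]
w1s [263 158  31  16] 350 [278.75428571 166.09142857]
```

Three views agree that the head is about (+2.5, +3.5) mm from the board-corner estimate, at (0.581, -0.101). I shift accordingly and lower.

Request:
arm_command(
  travel=[
    [0.005,0.007,0],
    [0.005,0.007,0],
    [0.005,0.007,-0.01],
    [0.005,0.007,-0.02],
    [0.005,0.007,-0.03],
    [0.005,0.007,-0.04],
    [0.005,0.007,-0.04],
  ],
  delta_rot=[
    [0,0,0],
    [0,0,0],
    [0,0,0],
    [0,0,0],
    [0,0,0],
    [0,0,0],
    [0,0,0],
  ],
)

```text
time_s: 23.85
tcp_pos: [0.5796, -0.103, 0.1229]
eef_rot: [-179.1, -70.0, 59.0]
contact_force: [-1.1, -0.8, -0.4]
gripper_width: 0.0603
gripper_force: 19.9
```

Request:
arm_command(
  travel=[
    [0,0,-0.008],
    [0,0,-0.016],
    [0,0,-0.024],
    [0,0,-0.032],
    [0,0,-0.04],
    [0,0,-0.048],
    [0,0,-0.05],
    [0,0,-0.05],
  ],
  delta_rot=[
    [0,0,0],
    [0,0,0],
    [0,0,0],
    [0,0,0],
    [0,0,0],
    [0,0,0],
    [0,0,0],
    [0,0,0],
  ],
)

```text
time_s: 24.85
tcp_pos: [0.5798, -0.1031, 0.0985]
eef_rot: [-179.3, -70.0, 59.2]
contact_force: [-0.8, -0.1, -0.9]
gripper_width: 0.0606
gripper_force: 19.9
```

```bash
python3 - <<'E'
from h import *
Q=view3('x')
E
```

```text
p [ 0.5798 -0.1031  0.0985] rot [-179.3  -70.    59.2] rim [ 0.5811 -0.1004  0.0505] ax [-0.004  0.002 -1.   ] F [-0.8 -0.1 -0.9]
```

Request:
arm_command(
  travel=[
    [0,0,-0.004],
    [0,0,-0.008],
    [0,0,-0.012],
    [0,0,-0.012],
  ],
  delta_rot=[
    [0,0,0],
    [0,0,0],
    [0,0,0],
    [0,0,0],
  ],
)

```text
time_s: 25.35
tcp_pos: [0.5797, -0.1031, 0.0924]
eef_rot: [-179.3, -70.0, 59.1]
contact_force: [-0.8, 0.5, -0.3]
gripper_width: 0.0608
gripper_force: 19.9
```

Request:
arm_command(
  travel=[
    [0,0,-0.003],
    [0,0,-0.006],
    [0,0,-0.006],
  ],
  delta_rot=[
    [0,0,0],
    [0,0,0],
    [0,0,0],
  ],
)

```text
time_s: 25.72
tcp_pos: [0.5797, -0.1031, 0.0894]
eef_rot: [-179.3, -70.0, 59.1]
contact_force: [0.5, 0.1, -0.2]
gripper_width: 0.0605
gripper_force: 19.9
```

Request:
arm_command(
  travel=[
    [0,0,-0.003],
    [0,0,-0.006],
    [0,0,-0.006],
  ],
  delta_rot=[
    [0,0,0],
    [0,0,0],
    [0,0,0],
  ],
)

```text
time_s: 26.1
tcp_pos: [0.5798, -0.1029, 0.0872]
eef_rot: [-179.4, -70.1, 59.3]
contact_force: [-1.2, -0.4, 4.4]
gripper_width: 0.0604
gripper_force: 19.9
```

Contact at rim z ≈ 0.039, which puts the block about 15 mm above the board, as described. Release and withdraw along the tool axis.

Request:
arm_command(
  travel=[
    [0,0,0],
    [0,0,0],
    [0,0,0],
    [0,0,0],
    [0,0,0],
    [0,0,0],
  ],
  delta_rot=[
    [0,0,0],
    [0,0,0],
    [0,0,0],
    [0,0,0],
    [0,0,0],
    [0,0,0],
  ],
  grip=1,
)

```text
time_s: 26.85
tcp_pos: [0.5798, -0.1031, 0.0865]
eef_rot: [-179.3, -70.0, 59.2]
contact_force: [0.1, 0.5, 0.1]
gripper_width: 0.0878
gripper_force: 0.0
```

Request:
arm_command(
  travel=[
    [-0.02,-0.034,0.014],
    [-0.05,-0.086,0.036],
    [-0.08,-0.138,0.058],
    [-0.12,-0.207,0.087],
    [-0.16,-0.276,0.116],
    [-0.2,-0.345,0.145],
    [-0.2,-0.345,0.145],
    [-0.2,-0.345,0.145],
  ],
  delta_rot=[
    [0,0,0],
    [0,0,0],
    [0,0,0],
    [0,0,0],
    [0,0,0],
    [0,0,0],
    [0,0,0],
    [0,0,0],
  ],
)

```text
time_s: 27.85
tcp_pos: [0.4794, -0.276, 0.1592]
eef_rot: [-179.3, -70.0, 59.1]
contact_force: [-0.5, -0.4, -0.1]
gripper_width: 0.0875
gripper_force: 0.0
```

```bash
python3 - <<'E'
from h import *
a=np.linspace(0,2*np.pi,60); J=[]
for n,x,y,w,h,k in(('side',235,120,100,130,4),('top',270,130,100,130,4)):
    c=snap(n,n+'5'); I=c['img'][y:y+h,x:x+w,::-1]; I=cv2.resize(I,(w*k,h*k),interpolation=cv2.INTER_CUBIC)
    for z in(.039,.114):
        for t in a: cv2.circle(I,tuple(int(v) for v in (proj(n+'5',[.581+.03*np.cos(t),-.101+.03*np.sin(t),z])-[x,y]+.5)*k),1,(0,255,0),-1)
    J.append(I)
cv2.imwrite('pics/fin.png',np.hstack(J))
E
```

```text
(no output)
```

View pics/fin.png

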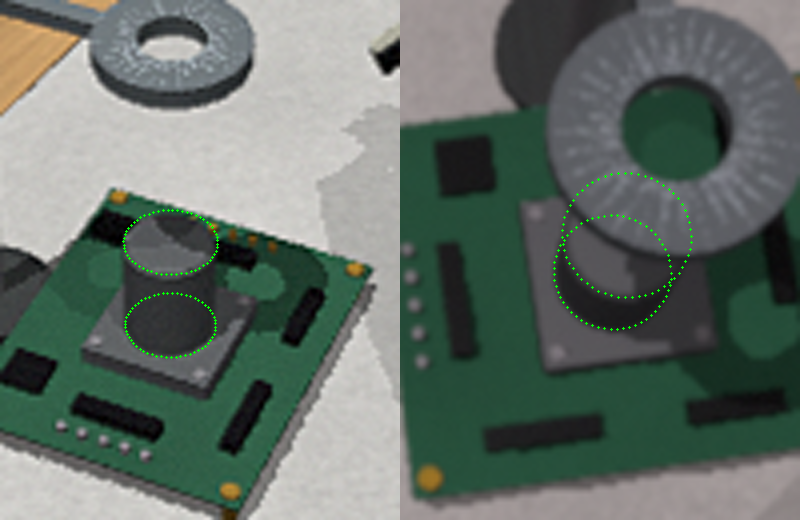

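The cap stands upright, mouth down and centred on the socket (side crop 170,285; top crop 615,270), and the gripper is clear of it. Handing in.

```bash
python3 -c "
from plant import close_job
print(close_job())"
```

```text
the job is handed in; nothing more can be done
None
```

I pressed the plunger to its stop at about 25 N, held it for a second and let it rise, then set the cap upright and mouth down over it and released it; the job is handed in at about 28 s, and no verdict was returned.

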